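Rotate three blend samples between balance, stirrer and light box

ROBOT

A 6-joint arm with a two-finger parallel gripper is mounted at the origin on the work surface. World frame = base frame: x ahead of the robot, y to its left, z up, the work surface at z = 0. Lengths are in mm, angles in rad, forces in N, time in s.
With the tool pointing down it reaches from about 300 to 950 mm from the base axis. Payload 3.1 kg.
Tool frame: the origin (TCP) lies at the very end of the fingers, on their centre line; the grasp point (between the pads) lies 19 mm behind it; z points along the fingers, y is the line along which they close (so a half turn about z gives the same grasp; the last joint's range is limited). The gripper opens to 85 mm and grips with 20 to 120 N. Pads are 22 mm wide; open, the fingers measure 114 mm over their backs; the gripper's body (76 mm by 85 mm) begins 54 mm behind the grasp point. The pads swing forward as they close: fully open they stand 13 mm farther back than shut.
Start: joints at [1.163, 0.308, 1.634, -0, 1.2, -0.07], TCP at [207.158, 589.676, 231.272] pointing down, gripper open.
Joint ranges: [-3.06, 3.06], [-0.79, 1.96], [0.05, 2.63], [-1.19, 4.34], [0.05, 2.64], [-2.94, 2.94]. Speed limits (rad/s): [2.79, 2.79, 3.14, 3.14, 3.14, 3.14].

INTERFACE

Orientations are given as a unit quaternion [x, y, z, w].
In Python, from rig import arm, viewer gives the robot as it stands. Calls block until the motion is done:
- arm.reach(position, orientation): joint-space move of the TCP to a pose.
- arm.servo_line(position, vel=150, rotation=None, force_limit=None): straight line of the TCP; rotation=None keeps the orientation; vel is the mean speed in mm/s. With force_limit (N) it stops when the force on the tool has changed by that much, and returns True; else False.
- arm.set_joints(angles): joint-space move.
- arm.set_gripper(opening, grasp_force=None): finger opening in mm; grasp_force is the grip in N (None keeps the last); returns when the fingers have stopped.
- arm.hold(seconds).
- arm.solve_ik(position, orientation): joint angles nearest the present ones, or None.
- arm.state(): the state.
- viewer.camera(name): name is "scene" or "top"; returns a dict with "pixels" (384x512x3 uint8, red, green, blue), "vertical_fov" (degrees; the focal length in pixels is half the picture's height over the tangent of half this angle, whatever the lens; pixels are square), "cx", "cy" (the principal point, pixels), "dist_coeffs" ([k1, k2, p1, p2, k3] as OpenCV has them; the pictures are not rectified), "rvec" (rotation vector, rad) and "tvec" (3), from world to camera coordinates, as OpenCV has them. Camera axes: x right, y down, z forward; pixel columns grow to the right and rows downward; lengths in mm; the calibration is good to about 2 mm. A picture is of the moment at which its call begins. There is no depth.
A pose or a line that the arm cannot do raises arm.MotionError and nothing moves.
- arm.hand_in(): hands the job in; it is judged then, once.
The state is a dict: "t": time; "joint_pos": joint angles; "qd": joint speeds; "effort": joint torques, N m; "tcp_pos": TCP position; "eef_rot": TCP orientation; "contact_force": force on the tool from outside, world axes, zero at the start; "moment": the same for the moment, N m; "gripper_width": finger opening in mm; "grip_force": force on a finger pad.
Only numpy, scipy, OpenCV 4.12 (cv2) and the standard library are available. Lean on these libraries where they do the work, as an engineer would, in place of code of your own. Each camera call takes 0.05 s, during which the arm holds its last target. There are 200 camera calls.

TASK

Three amber blend samples share three instruments; move each on to its next one: the conical flask goes from the balance to the magnetic stirrer, the square bottle from the stirrer to the light box, and the round bottle from the light box to the balance. Each must end standing upright in the middle of its pan, plate or lit window, set down with care and never knocked over or dropped. The empty cork mat is free for parking one on the way, and the nosing glass, measuring cylinder and dish of caps are to stay where they are.

Things in the scene. Friction and masses are not known exactly. Their poses are not given: they have to be found in the camera images.
- conical_flask: Amber glass conical (Erlenmeyer) flask, 123 mm high over all, about 0.2 kg: base 76 mm across, cone narrowing to a 30 mm round neck at 82 mm height, black screw cap 37 mm in diameter from 99 to 123 mm height. Origin at the centre of its underside, z up along its axis. Can be lifted by the cap. Starts on the balance pan.
- square_bottle: Amber glass square bottle, 115 mm high over all, about 0.22 kg: body 52 by 52 mm up to 72 mm height, shoulder to a 28 mm round neck at 86 mm, black screw cap 37 mm in diameter from 91 to 115 mm height; small white label. Origin at the centre of its underside, z up along its axis, x and y square to its sides. Can be lifted by the cap. Starts on the stirrer plate.
- round_bottle: Amber glass round bottle, 138 mm high over all, about 0.22 kg: body 54 mm in diameter up to 84 mm height with a white paper band, shoulder to a 27 mm neck at 104 mm, black screw cap 33 mm in diameter from 114 to 138 mm height. Origin at the centre of its underside, z up along its axis. Can be lifted by the cap. Starts on the light box window.
- balance: White laboratory balance with a round steel pan of 106 mm diameter; fixed to the bench. Origin on the bench straight below the pan's centre; the pan's flat top is 55 mm above it. The housing is 150 mm wide (y) and reaches from 128 mm in front of the pan's centre (-x, sloping display and keys, 38 mm high) to 78 mm behind it.
- stirrer: Grey magnetic stirrer with a round white ceramic plate of 112 mm diameter, knob and switch on its front (-x); fixed to the bench. Origin on the bench straight below the plate's centre; the plate's flat top is 62 mm above it. The housing is 126 mm wide (y) and reaches from 106 mm in front (-x, with the knob) to 63 mm behind.
- lightbox: Colour-viewing light box: a low aluminium case 152 by 152 mm with a white opal window 122 by 122 mm inside a black frame; fixed to the bench. Origin on the bench straight below the window's centre; the window's flat top is 38 mm above it.
- cork_mat: Round cork mat, 104 mm in diameter, 6 mm thick, empty at the start: the free spot. Fixed to the bench. Origin at the centre of its underside.
- nosing_glass: Bystander: small clear stemmed tasting glass, 112 mm high, foot 52 mm and bowl 56 mm across. Origin at the centre of its underside. Leave it alone.
- measuring_cylinder: Bystander: slim clear measuring cylinder, 170 mm high, 27 mm in diameter on a white foot of 58 mm. Origin at the centre of its underside. Leave it alone.
- cap_dish: Bystander: flat clear glass dish, 68 mm across, 14 mm high, holding three spare caps. Origin at the centre of its underside. Leave it alone.
Not all that is in view belongs to the job. What is shaped like the square_bottle but yellow is not meant.

How it is judged (in metres and radians):
At the end, for the whole second after the job is handed in: The conical flask stands on the stirrer plate, the square bottle on the light box window and the round bottle on the balance pan, each within 15 mm of the centre, upright within 0.08 rad, resting on the surface (height within 4 mm) and still (horizontal distance between conical_flask and stirrer below 0.015 m and z of conical_flask in the frame of stirrer between 0.058 and 0.066 m and horizontal distance between square_bottle and lightbox below 0.015 m and z of square_bottle in the frame of lightbox between 0.034 and 0.042 m and horizontal distance between round_bottle and balance below 0.015 m and z of round_bottle in the frame of balance between 0.051 and 0.059 m and angle between each of conical_flask, square_bottle, round_bottle's own z axis and vertical below 0.08 rad and linear speed of each of conical_flask, square_bottle, round_bottle below 0.02 m/s); the robot touches nothing.
It fails at once if a sample vessel is dropped: it moves faster than 0.55 m/s (a fall of some 15 mm) while the fingers do not touch it ((linear speed of conical_flask above 0.55 m/s and contact force between the fingers and conical_flask below 0.05 N) or (linear speed of square_bottle above 0.55 m/s and contact force between the fingers and square_bottle below 0.05 N) or (linear speed of round_bottle above 0.55 m/s and contact force between the fingers and round_bottle below 0.05 N)).
It fails at once if a sample vessel is tipped over (more than 0.7 rad from upright) (angle between any of conical_flask, square_bottle, round_bottle's own z axis and vertical above 0.7 rad).
It fails at once if the nosing glass, measuring cylinder or dish of caps is shifted by more than 25 mm or tipped (distance of any of nosing_glass, measuring_cylinder, cap_dish from where it was at the start of the episode above 0.025 m or angle between any of nosing_glass, measuring_cylinder's own z axis and vertical above 0.5 rad).
It also fails if it takes over 128 s, if anything falls off the work surface, if the arm or the gripper's body presses on something with over 40 N, if the wrist force passes 120 N, or if a joint passes its speed limit or range.

## Working session

There is one attempt and no reset: what is moved stays moved. The work goes in short steps, each a Python script; the robot and the scene stay as the last script left them, time stands still between calls to the robot, and variables do not carry over. Pictures are saved under pics/ and viewed, at most 14 in all, crops included, and the job is handed in when it is done.

```bash
ls; mkdir -p pics; python3 - <<'E'
from rig import arm, viewer
import cv2,pickle
d={}
for n in("scene","top"):
    c=viewer.camera(n); d[n]=c
    cv2.imwrite(f"pics/{n}0.png",cv2.resize(c["pixels"][:,:,::-1],(800,600),interpolation=cv2.INTER_CUBIC))
    print(n,{k:v for k,v in c.items() if k!="pixels"})
pickle.dump(d,open("c0.pkl","wb"))
print(arm.state())
E
```

```text
pics
scene {'vertical_fov': 51.800221938246885, 'cx': 253.59278777419965, 'cy': 187.04289025436552, 'dist_coeffs': array([-0.06620605,  0.        ,  0.        ,  0.        ,  0.        ]), 'rvec': array([ 2.08171182,  1.02364354, -0.49118842]), 'tvec': array([-354.07694089, -237.55116916, 1537.18705322])}
top {'vertical_fov': 46.44518900933144, 'cx': 252.28759283098836, 'cy': 191.76214204152254, 'dist_coeffs': array([-0.17142397,  0.        ,  0.        ,  0.        ,  0.        ]), 'rvec': array([ 2.18290463, -2.12995826,  0.1606708 ]), 'tvec': array([3.81004412e-02, 6.00041363e+02, 1.41331902e+03])}
{'t': 0.1, 'joint_pos': array([ 1.16331674e+00,  3.08977963e-01,  1.63506900e+00,  1.40324013e-05,
        1.19970027e+00, -6.97176842e-02]), 'qd': array([-0.0023152 , -0.00087749, -0.00445106, -0.00214697,  0.00141863,
        0.00030132]), 'effort': array([ 4.40184513e-04, -4.16407120e+01, -2.77645952e+01, -1.11161764e-04,
        4.07306230e-03,  1.91748228e-06]), 'tcp_pos': array([206.84260023, 588.98068874, 230.11989257]), 'eef_rot': array([ 1.68081743e-01,  9.85772472e-01, -1.04522473e-03, -2.60958446e-04]), 'contact_force': array([ 0.18653545, -0.25399696, -0.10612657]), 'moment': array([-0.02512378,  0.00032714,  0.01832294]), 'grip_force': 0.0, 'gripper_width': 85.88028413084304}
```

View pics/scene0.png

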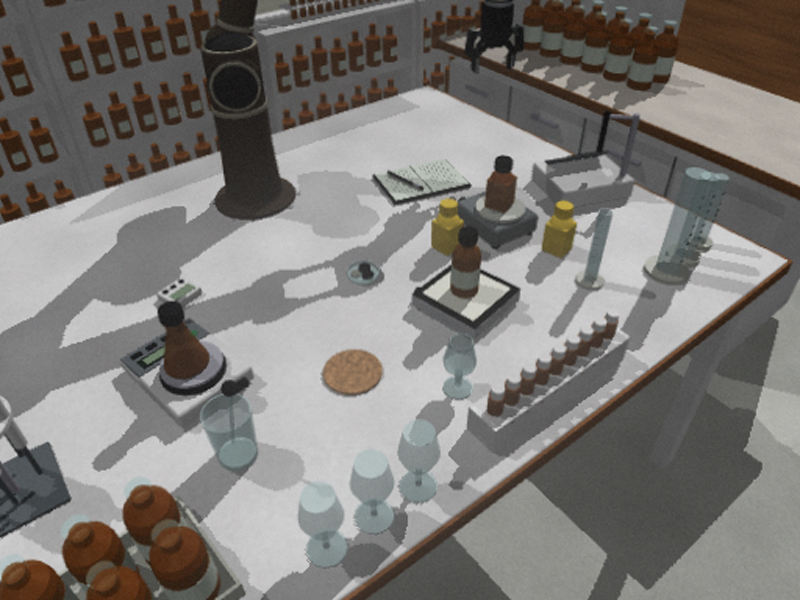

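View pics/top0.png

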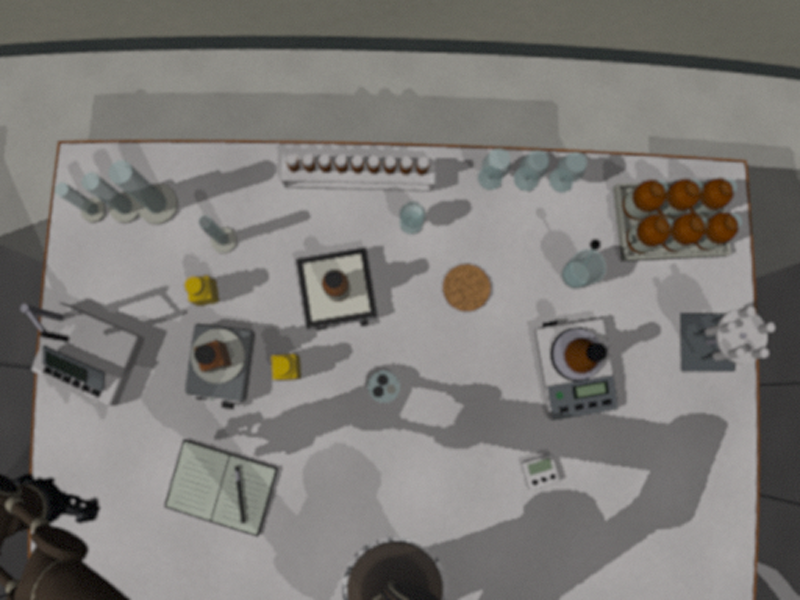

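Candidates (top picture, 800x600 px): square shapes are amber on the stirrer at (210,355), and yellow ones at (200,290) and (285,366), which are not meant. The round bottle is on the light box at (335,283); the row of small bottles at (355,163) and the big jugs at (690,210) are not meant. The flask is on the balance at (582,355), and the cork mat at (467,287). The choice is the amber ones on the instruments. Next I compute rough positions and check them with model overlays on close crops.

```bash
cat > h.py <<'E'
import numpy as np,cv2
from scipy.optimize import least_squares
def K(c):
    f=192/np.tan(np.radians(c["vertical_fov"])/2)
    return np.array([[f,0,c["cx"]],[0,f,c["cy"]],[0,0,1]])
def proj(c,P):
    return cv2.projectPoints(np.asarray(P,float).reshape(-1,1,3),c["rvec"],c["tvec"],K(c),c["dist_coeffs"])[0].reshape(-1,2)
def plane(c,uv,z):
    n=cv2.undistortPoints(np.asarray(uv,float).reshape(-1,1,2),K(c),c["dist_coeffs"]).reshape(-1,2)
    R=cv2.Rodrigues(c["rvec"])[0]; o=-R.T@c["tvec"].ravel()
    d=np.c_[n,np.ones(len(n))]@R
    return (o+d*((z-o[2])/d[:,2])[:,None])
def circ(x,y,z,r,n=60):
    a=np.linspace(0,2*np.pi,n); return np.c_[x+r*np.cos(a),y+r*np.sin(a),0*a+z]
def rect(x,y,z,w,h,yaw):
    p=np.array([[-w,-h],[w,-h],[w,h],[-w,h],[-w,-h]])/2
    R=np.array([[np.cos(yaw),-np.sin(yaw)],[np.sin(yaw),np.cos(yaw)]])
    return np.c_[p@R.T+[x,y],np.full(5,z)]
def panel(c,center,outl,half=24,S=266):
    u,v=np.round(proj(c,[center])[0]).astype(int); k=S/(2*half)
    M=np.array([[k,0,-k*(u-half-.0)],[0,k,-k*(v-half)]])
    im=cv2.warpAffine(np.ascontiguousarray(c["pixels"][:,:,::-1]),M,(S,S),flags=cv2.INTER_LINEAR)
    for o,col in outl:
        q=proj(c,o); q=(q-[u-half,v-half])*k
        cv2.polylines(im,[np.round(q).astype(int)],False,col,1)
    return im
E
python3 - <<'E'
from h import *; import pickle
d=pickle.load(open("c0.pkl","rb")); t=d["top"]; s=d["scene"]
T=lambda u,v,z:plane(t,[[u/1.5625,v/1.5625]],z)[0]
S=lambda u,v,z:plane(s,[[u/1.5625,v/1.5625]],z)[0]
for n,a in dict(balance=(580,354,55),stirrer=(218,355,62),flaskcap=(597,352,178),sqcap=(206,354,177),rdcap=(334,280,176),cork=(467,287,6),
 dish=(383,385,0),glassfoot=(413,228,0),cylfoot=(226,239,0),yel1=(201,296,0),yel2=(286,372,0),beaker=(580,275,0)).items(): print(n,T(*a).round(1))
lc=[T(*p,38) for p in[(297,257),(367,249),(377,318),(306,327)]]; print("light",np.mean(lc,0).round(1),np.round(lc,0).tolist())
for n,a in dict(flaskcap=(171,303,178),sqcap=(503,158,177),rdcap=(468,228,176),cork=(352,371,6),glass=(458,387,0),cyl=(590,279,0)).items(): print("scene",n,S(*a).round(1))
E
```

```text
balance [ 494.  -372.9   55. ]
stirrer [473.5 372.5  62. ]
flaskcap [ 490.4 -371.4  178. ]
sqcap [468.9 368.  177. ]
rdcap [615.9 131.  176. ]
cork [ 635.9 -140.9    6. ]
dish [423.2  33.6   0. ]
glassfoot [763.7 -22.8   0. ]
cylfoot [729.6 384.5   0. ]
yel1 [602.7 431.9   0. ]
yel2 [445.  239.7   0. ]
beaker [ 670.1 -390.3    0. ]
light [622.8 135.5  38. ] [[686.0, 222.0, 38.0], [706.0, 75.0, 38.0], [561.0, 50.0, 38.0], [538.0, 196.0, 38.0]]
scene flaskcap [ 484.5 -364.9  178. ]
scene sqcap [467.7 377.3 177. ]
scene rdcap [616.4 140.4 176. ]
scene cork [ 639.8 -139.5    6. ]
scene glass [777.2 -14.4   0. ]
scene cyl [726.3 397.4   0. ]
```

```bash
cat > ov.py <<'E'
from h import *
G=(0,255,0);R=(0,0,255);B=(255,80,0)
def ov(d,items,fn):
    rows=[]
    for cam in("top","scene"):
        rows.append(np.hstack([panel(d[cam],[*c,100],o) for c,o in items]))
    cv2.imwrite(fn,np.vstack(rows))
def vessel(x,y,z,kind):
    h0,h1,r={"f":(99,123,18.5),"s":(91,115,18.5),"r":(114,138,16.5)}[kind]
    o=[(circ(x,y,z+h1,r),R),(circ(x,y,z+h0,r),R)]
    if kind=="f": o.append((circ(x,y,z,38),R))
    if kind=="r": o.append((circ(x,y,z,27),R))
    return o
E
python3 - <<'E'
from ov import *; import pickle
d=pickle.load(open("c0.pkl","rb"))
ov(d,[((493,-372),[(circ(494,-372,55,53),G)]+vessel(488,-368,55,"f")),
((472,372),[(circ(473,374,62,56),G)]+vessel(468,372,62,"s")),
((620,135),[(rect(622.8,135.5,38,152,152,.16),G),(rect(622.8,135.5,38,122,122,.16),B)]+vessel(616,136,38,"r"))],"pics/ov1.png")
E
```

```text
(no output)
```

View pics/ov1.png

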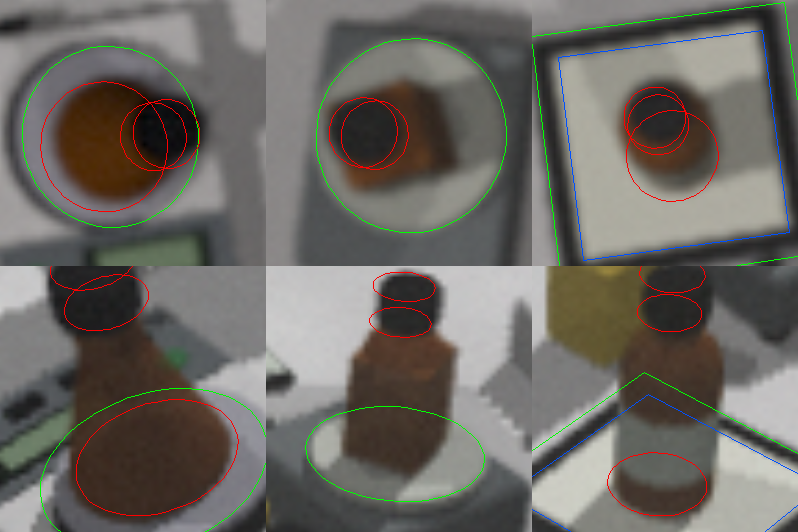

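The top row (flask, amber square bottle, round bottle) confirms the choice. Outlines are 1–3 px off the images, e.g. the flask cap seen at panel (165,125) against a model at (150,130). I'll refine with an edge fit.

```bash
cat > fit.py <<'E'
from ov import *
from scipy.optimize import differential_evolution
def contour(c,P,n=160):
    h=cv2.convexHull(proj(c,P).astype(np.float32)).reshape(-1,2); h=np.vstack([h,h[:1]])
    L=np.r_[0,np.cumsum(np.linalg.norm(np.diff(h,axis=0),axis=1))]; s=np.linspace(0,L[-1],n,endpoint=False)
    q=np.c_[np.interp(s,L,h[:,0]),np.interp(s,L,h[:,1])]
    t=np.roll(q,-1,0)-np.roll(q,1,0); nn=np.c_[t[:,1],-t[:,0]]/np.linalg.norm(t,axis=1)[:,None]
    if np.sum(nn*(q-q.mean(0)))<0: nn=-nn
    return q,nn
def score(c,P,sign,d=1.2,clip=60):
    g=c["g"]; q,n=contour(c,P)
    f=lambda p:cv2.remap(g,p[:,:1].astype(np.float32),p[:,1:].astype(np.float32),cv2.INTER_LINEAR).ravel()
    return np.clip(sign*(f(q-n*d)-f(q+n*d)),-clip/3,clip).mean()
def prep(d):
    for c in d.values(): c["g"]=cv2.cvtColor(c["pixels"],cv2.COLOR_RGB2GRAY).astype(np.float32)
def fit(cams,model,x0,sign,rng,**k):
    x0=np.array(x0,float)
    r=differential_evolution(lambda x:-sum(score(c,model(x),sign,**k) for c in cams),[(a-b,a+b) for a,b in zip(x0,rng)],seed=1,tol=1e-6,popsize=15)
    return r.x,-r.fun
CAP={"f":(99,123,18.5),"s":(91,115,18.5),"r":(114,138,16.5)}
def cap(kind,z):
    a,b,r=CAP[kind]; return lambda x:np.vstack([circ(x[0],x[1],z+a,r),circ(x[0],x[1],z+b,r)])
def caps(d,kind,z,x0,rng=12):
    for n in("top","scene"): print(kind,n,*[np.round(v,1) for v in fit([d[n]],cap(kind,z),x0,-1,[rng]*2)])
    r=fit(list(d.values()),cap(kind,z),x0,-1,[rng]*2); print(kind,"both",np.round(r[0],1),round(r[1],1)); return r[0]
E
python3 - <<'E'
from fit import *; import pickle
d=pickle.load(open("c0.pkl","rb")); prep(d)
caps(d,"f",55,(488,-368),15);caps(d,"s",62,(468,372));caps(d,"r",38,(616,136))
def surf(n,m,x0,sg,rng):
    for k,cs in(("top",[d["top"]]),("scene",[d["scene"]]),("both",list(d.values()))): print(n,k,*[np.round(v,2) for v in fit(cs,m,x0,sg,rng)])
surf("pan",lambda x:circ(x[0],x[1],55,53),(494,-372),1,[15,15])
surf("plate",lambda x:circ(x[0],x[1],62,56),(473,374),1,[15,15])
surf("win",lambda x:rect(x[0],x[1],38,x[3],x[3],x[2]),(622,135,.15,118),1,[15,15,.15,10])
surf("cork",lambda x:circ(x[0],x[1],6,52),(638,-140),-1,[15,15])
E
```

```text
f top [ 491.8 -372.8] 42.1
f scene [ 491.7 -372.8] 49.1
f both [ 491.7 -372.8] 91.1
s top [470.3 374.7] 37.8
s scene [468.7 378.4] 51.6
s both [470.1 374.7] 88.9
r top [622.8 135. ] 38.7
r scene [621.7 134.6] 30.7
r both [622.2 134.5] 69.1
pan top [ 494.17 -369.73] 14.86
pan scene [ 497.19 -368.39] 24.38
pan both [ 495.35 -369.22] 37.25
plate top [473.26 374.72] 36.77
plate scene [476.84 372.17] 30.26
plate both [473.67 374.69] 65.59
win top [6.2409e+02 1.3726e+02 1.8000e-01 1.2455e+02] 60.0
win scene [6.2590e+02 1.3811e+02 1.9000e-01 1.2464e+02] 52.0
win both [6.2603e+02 1.3794e+02 1.9000e-01 1.2462e+02] 112.01
cork top [ 636.31 -140.03] 45.76
cork scene [ 640.39 -141.28] 52.75
cork both [ 639.83 -141.23] 90.15
```

```bash
cat > mv.py <<'E'
from rig import arm, viewer
import numpy as np
Q=[2**-.5,2**-.5,0,0]
GR={"f":92,"s":84,"r":107}   # TCP height above vessel base
def rep(m): s=arm.state(); print(m,"t%.1f"%s["t"],s["tcp_pos"].round(1),"w%.1f"%s["gripper_width"],"g%.1f"%s["grip_force"],s["contact_force"].round(1))
def pick(k,xy,z,up):
    arm.set_gripper(72)
    arm.reach([*xy,z+GR[k]+70],Q)
    st=arm.servo_line([*xy,z+GR[k]],vel=80,force_limit=10); rep(f"at cap {st}")
    if st: return False
    arm.set_gripper(15,40); arm.hold(.2); rep("gripped")
    arm.servo_line([*xy,z+GR[k]+15],vel=30)
    arm.servo_line([*xy,up+GR[k]],vel=120); rep("lifted"); return True
def place(k,xy,z,up):
    arm.servo_line([*xy,up+GR[k]],vel=150)
    arm.servo_line([*xy,z+GR[k]+12],vel=100); arm.hold(.3)
    st=arm.servo_line([*xy,z+GR[k]-4],vel=15,force_limit=4); rep(f"down {st} base {arm.state()['tcp_pos'][2]-GR[k]:.1f}")
def release(k,xy,z,up):
    arm.set_gripper(72); arm.hold(.2)
    p=arm.state()["tcp_pos"]; arm.servo_line([p[0],p[1],up+GR[k]],vel=120); rep("released")
def snap(name):
    import pickle
    d={n:viewer.camera(n) for n in("scene","top")}; pickle.dump(d,open(name,"wb")); return d
E
python3 - <<'E'
from mv import *
arm.servo_line([207,589,300])
arm.reach([420,-330,330],Q)
if pick("f",(491.7,-372.8),55,150):
    place("f",(639,-141),6,150)
snap("c1.pkl")
from ov import *; import pickle
d=pickle.load(open("c1.pkl","rb"))
ov(d,[((639,-141),[(circ(639,-141,6,52),G)]+vessel(639,-141,6,"f")),((495,-370),[(circ(494.2,-369.7,55,53),G)])],"pics/ov2.png")
E
```

```text
at cap False t5.9 [ 492.1 -373.2  147.5] w71.8 g0.0 [-0.4  0.5  0.2]
gripped t6.6 [ 492.3 -373.2  147.8] w35.9 g40.2 [ 0.4 -0.6  4.2]
lifted t8.0 [ 491.2 -372.3  241.1] w35.8 g40.1 [-0.5  0.3 -1.4]
down True base 6.7 t12.5 [ 639.  -140.9   98.7] w36.0 g40.4 [0.7 0.1 4.4]
```

View pics/ov2.png

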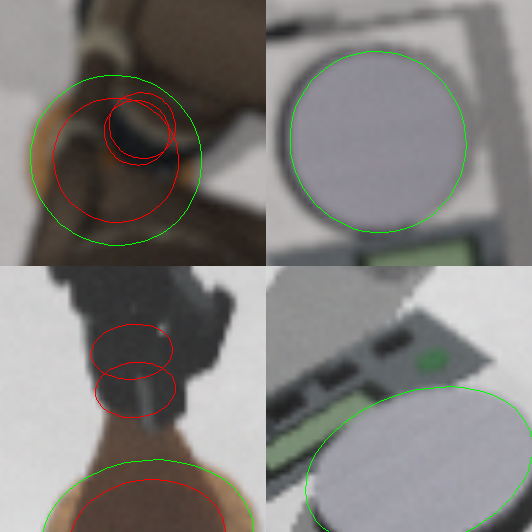

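The flask stands upright on the cork at scene panel (150,480), still gripped. The empty pan fills its predicted outline at top panel (378,142). I'll release it, then move the round bottle to the balance.

```bash
python3 - <<'E'
from mv import *
release("f",(639,-141),6,150)
if pick("r",(622.2,134.7),38,170): pass
snap("c2.pkl")
from fit import *; import pickle
d=pickle.load(open("c2.pkl","rb")); prep(d)
caps(d,"f",6,(639,-141))
for k,cs in(("top",[d["top"]]),("scene",[d["scene"]]),("both",list(d.values()))): print("pan",k,*[np.round(v,2) for v in fit(cs,lambda x:circ(x[0],x[1],55,53),(494,-370),1,[12,12])])
E
```

```text
released t14.6 [ 636.7 -140.3  240.7] w71.8 g0.0 [-0.1 -1.1 -0.6]
at cap False t16.9 [622.8 134.9 145.7] w71.7 g0.0 [-0.1 -0.1  0.4]
gripped t17.6 [622.5 134.8 145.7] w32.2 g39.8 [-1.2 -0.3  4.7]
lifted t19.4 [621.4 134.6 275.7] w31.8 g39.8 [-0.9  0.7 -3.2]
f top [ 640.4 -142. ] 36.0
f scene [ 638.9 -139.1] 52.2
f both [ 639.3 -141.3] 87.5
pan top [ 494.2  -369.45] 25.06
pan scene [ 496.67 -367.3 ] 39.36
pan both [ 494.89 -368.76] 61.89
```

```bash
python3 - <<'E'
from mv import *
xy=(495,-369)
place("r",xy,55,170); release("r",xy,55,200)
arm.reach([480,250,330],Q)
if pick("s",(470.1,375),62,170): print("ok")
snap("c3.pkl")
from fit import *; import pickle
d=pickle.load(open("c3.pkl","rb")); prep(d)
caps(d,"r",55,xy)
for n,m,x0,sg,rng in(("plate",lambda x:circ(x[0],x[1],62,56),(473,374),1,[12,12]),("win",lambda x:rect(x[0],x[1],38,124.6,124.6,x[2]),(625,137,.18),1,[12,12,.1])):
  for k in d: print(n,k,*[np.round(v,2) for v in fit([d[k]],m,x0,sg,rng)])
ov(d,[((495,-369),[(circ(495,-369,55,53),G)]+vessel(495,-369,55,"r")),((474,375),[(circ(474,374.5,62,56),G)]),((625,137),[(rect(625.5,137.5,38,122,122,.185),G)])],"pics/ov3.png")
E
```

```text
down True base 55.7 t25.3 [ 494.8 -368.9  162.7] w31.8 g40.5 [-1.6 -0.1  5.1]
released t27.3 [ 493.1 -367.3  305.7] w71.8 g0.0 [-0.1 -0.   0. ]
at cap False t31.5 [470.6 375.4 146.5] w72.0 g0.0 [-0.1  0.1 -0.3]
gripped t32.1 [470.7 375.5 146.8] w35.9 g40.4 [0.8 0.4 4.6]
lifted t33.7 [469.4 374.6 253. ] w35.8 g40.3 [ 0.5  0.9 -2.7]
ok
r top [ 493.4 -369.4] 44.9
r scene [ 494.8 -368. ] 49.5
r both [ 494. -369.] 93.6
plate scene [475.89 373.03] 41.29
plate top [473.14 375.52] 39.83
win scene [6.2536e+02 1.3881e+02 2.0000e-01] 59.68
win top [6.2581e+02 1.3762e+02 1.8000e-01] 60.0
```

View pics/ov3.png

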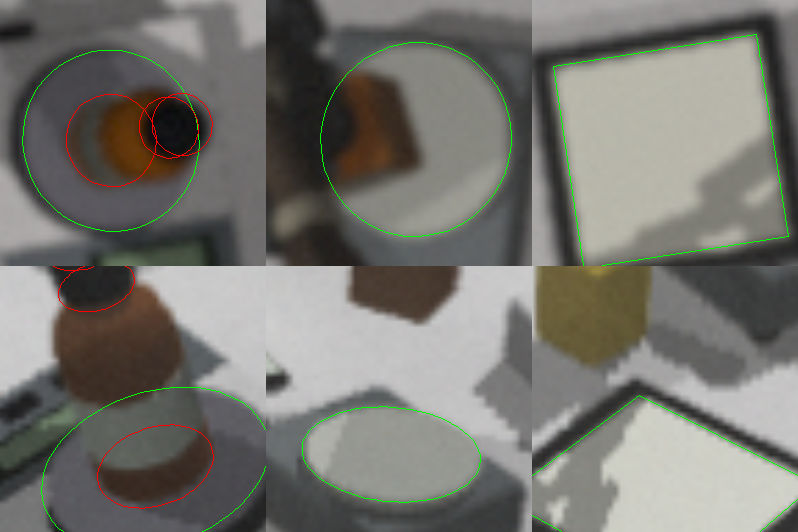

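The round bottle stands centred on the pan (scene panel base at (155,465)). The square bottle is held upright over the plate (405,290), and the window and plate outlines fit. Next: square bottle to the light box, then flask to the stirrer.

```bash
python3 - <<'E'
from mv import *
xy=(625.6,138)
place("s",xy,38,170); release("s",xy,38,200)
arm.reach([639,-100,300],Q)
if pick("f",(639.3,-141.2),6,195):
    xy=(474.3,374.5)
    place("f",xy,62,195); release("f",xy,62,220)
arm.reach([300,350,380],Q); arm.hold(.5); rep("end")
snap("c4.pkl")
from fit import *; import pickle
d=pickle.load(open("c4.pkl","rb")); prep(d)
caps(d,"r",55,(495,-369));caps(d,"s",38,(625.6,138));caps(d,"f",62,(474,374.5))
ov(d,[((495,-369),[(circ(495,-369,55,53),G)]+vessel(495,-369,55,"r")),((474,375),[(circ(474,374.5,62,56),G)]+vessel(474.3,374.5,62,"f")),((625,137),[(rect(625.5,137.5,38,122,122,.185),G)]+vessel(625.6,138,38,"s"))],"pics/ov4.png")
E
```

```text
down True base 38.9 t38.2 [625.4 137.9 122.9] w35.9 g40.7 [0.3 0.  4.5]
released t40.4 [623.1 137.6 282.7] w72.0 g0.0 [ 0.7 -0.4 -0. ]
at cap False t43.1 [ 639.9 -141.4   98.6] w72.0 g0.0 [-0.6 -0.4  0. ]
gripped t43.8 [ 639.8 -141.4   98.9] w35.6 g40.4 [-1.8 -0.2  5.2]
lifted t46.0 [ 638.7 -141.1  285.7] w35.9 g40.1 [ 0.6 -0.9 -2.2]
down True base 62.9 t52.2 [474.1 374.4 154.9] w36.1 g40.7 [ 0.2 -1.1  5.1]
released t54.3 [472.4 373.2 310.8] w72.1 g0.0 [-0.2  0.2  0.2]
end t55.6 [300.3 350.  379.7] w72.1 g0.0 [-0.4 -0.5  0.1]
r top [ 492.7 -369.3] 43.4
r scene [ 494.6 -368. ] 49.8
r both [ 493.5 -369. ] 91.9
s top [624.4 140.8] 36.6
s scene [626.  137.9] 40.3
s both [625.4 138.6] 75.9
f top [472.5 373.9] 36.7
f scene [470.8 376.1] 53.6
f both [472.4 374.2] 90.1
```

View pics/ov4.png

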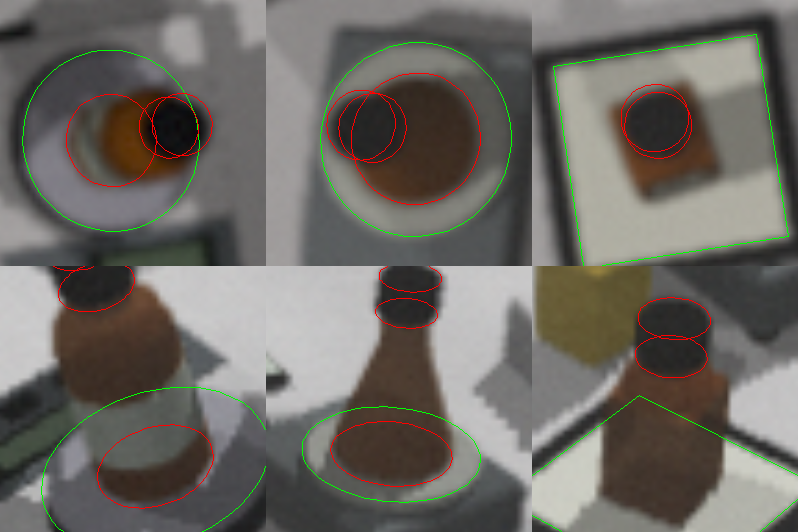

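All three stand upright and centred within a few mm: round bottle base at (155,465), flask base at (392,455), square bottle on the window at (665,490). The gripper is clear.

```bash
python3 -c "
from rig import arm
print(arm.hand_in())"
```

```text
the job is handed in; nothing more can be done
None
```

The job is handed in (about 56 s of the 128 s used): the last camera check showed the flask on the stirrer, the square bottle on the light box and the round bottle on the balance, all upright and within about 5 mm of centre; no verdict was returned.

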